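Clamp a circuit board in the notched slide holder

ROBOT

A 7-joint arm with a two-finger parallel gripper is mounted at the origin on a cart in front of the work surface, level with it; the furniture and walls round the work are solid. World frame = base frame: x ahead of the robot, y to its left, z up, the work surface at z = 0. Lengths are in m, angles in rad, forces in N, time in s.
With the tool pointing down it reaches from about 0.425 to 0.95 m from the base axis. Payload 4.7 kg.
Tool frame: the origin (TCP) lies midway between the tips of the shut fingers; the grasp point (between the pads) lies 19 mm behind it; z points along the fingers, y is the line along which they close (so a half turn about z gives the same grasp; the last joint's range is limited). The gripper opens to 85 mm and grips with 20 to 120 N. Pads are 22 mm wide; open, the fingers measure 114 mm over their backs; the gripper's body (76 mm by 85 mm) begins 54 mm behind the grasp point. The pads swing forward as they close: fully open they stand 13 mm farther back than shut.
Start: joints at [1.276, 0.469, -0.049, 1.532, 0.024, 1.141, -0.082], TCP at [0.177, -0.651, 0.231] pointing down, gripper open.
Joint ranges: [-2.59, 2.59], [-0.33, 1.99], [-1.39, 1.29], [0.1, 2.45], [-1.04, 4.18], [0.21, 1.99], [-2.66, 2.66]. Speed limits (rad/s): [2.57, 2.57, 3.14, 3.14, 3.14, 3.14, 3.14].

INTERFACE

Orientations are given as a unit quaternion [x, y, z, w].
In Python, from workcell import sense, snapshot, camera_info, close_job gives the robot as it stands. The module is installed in compiled form; this text tells all that it offers.
- The arm moves only by the tool drive_tool, never from a script. Its argument "commands" is one flat list of numbers, 7 for each row, row after row: the turn, a rotation vector about the tool's x, y, z each as a share of pi rad, from -1 to 1, then the shift along the tool's x, y, z each as a share of 0.05 m, from -1 to 1, then the closure, from -1 (fully open) to 1 (shut), so that 0 is half open. In form: [rx, ry, rz, tx, ty, tz, claw, rx, ry, rz, tx, ty, tz, claw, ...]. A call has exactly 10 rows; each row shifts and turns the commanded pose from where the row before left it, along the tool's axes as they then stand; what a row does not reach is not made up. A row lasts 1/10 s, in which the tool goes at most 50 mm and 8.59 degrees, less where a joint would pass 70% of its speed; a pose out of reach is approached as far as the arm can. A call with a number of a shift or a turn outside -1 to 1 is refused whole. A call with a gripper value outside its range is refused whole. The fingers move at their own pace and stop on an object; "newtons" is the grip in N (left out, the last holds). Time passes only in rows, so rows that do not move let the fingers close, or fill a call up. It gives the time, the measured TCP pose, the force, the opening and the grip force at its end, in the units of the state.
- sense(): the state, without advancing time (a new reading comes with each control period).
- snapshot(name): name is "scene" or "top"; returns the picture (384x512x3 uint8, blue, green, red); there is no depth.
- camera_info(name): a dict with "K" (3x3 intrinsics, pixels), "R" (3x3) and "t" (3): a world point X has camera coordinates R X + t. Camera axes: x right, y down, z forward; pixel columns grow to the right and rows downward; lengths in m; the calibration is good to about 2 mm. A picture is of the moment at which its call begins. camera_info takes no time and is no camera call.
- close_job(): hands the job in; it is judged then, once.
The state is a dict: "t": time; "joint_positions": joint angles; "joint_velocities": joint speeds; "joint_torque": joint torques, N m; "ee_pos": TCP position; "ee_rot": TCP orientation; "ft_force": force on the tool from outside, world axes, zero at the start; "moment": the same for the moment, N m; "width": opening from 0.0 (shut) to 1.0 (fully open); "finger_force": force on a finger pad.
Only numpy, scipy, OpenCV 4.12 (cv2) and the standard library are available. Lean on these libraries where they do the work, as an engineer would, in place of code of your own. Each camera call takes 0.05 s, during which the arm holds its last target. There are 200 camera calls.

TASK

Clamp the spare circuit board in the board holder: lay it on the two rails between the jaws, components up, long sides along the rails, then hold the red release bar up while you slide the carriage until its sprung jaw pushes the board square against the end jaw. Let the bar go so that it drops right down into a notch (if it stands on a tooth, nudge the carriage until it clicks), with the sprung jaw left pressing on the board but not squeezed in to its stop. Force neither the latch nor the board, and leave the tools around it where they are.

Things in the scene. Friction and masses are not known exactly. Their poses are not given: they have to be found in the camera images.
- spare_board: loose green circuit board with relay, blue capacitor and terminal block, 56 x 82 x 26 mm, 45 g. Origin: centre of its underside (ends of its four feet); its y axis runs along the 82 mm side, z up through the components. Four feet of 6 mm diameter, 4 mm high, stand at x = +-23, y = +-36 mm; the bare board is 2 mm thick, from z = 4 to 6 mm, and is gripped by its two long edges (56 mm apart).
- holder: fixed bed of the board holder, blue base 260 x 90 mm. Origin: on the bench under it (bed from x = -135 to +125 mm). x axis along the rails from the carriage (open end) to the end jaw; z up. Two aluminium rails, 18 mm wide, centred at y = +-23 mm, tops at z = 26 mm; between them a channel with the notched strip. The board's feet stand on the rail tops, its y axis (either way) along this x.
- notch_strip: fixed steel strip in the channel: teeth 7.2 mm thick every 12 mm, tops 20 mm above the bench, notches 4.8 mm wide (the bar's square pin is 4 mm). At the open end one long slot lets the carriage float about 20 mm with the bar down; the notches begin beyond. Where the teeth lie along the rails varies and its origin is no measure of it; the carriage hides them, so feel for a notch.
- end_jaw_face (a point): middle of the rubber face of the blue end jaw, which is bolted across the rails at the +x end of the holder (58 mm wide, from 26 to 46 mm above the bench; where along the rails it is bolted varies). The board's short edge ends up against this face.
- carriage (a joint): position in m of the grey carriage on the rails, 0 = fully open, growing toward the end jaw, up to 0.085; at 0 its middle stands at x = -97 mm of the holder and the sprung jaw face at x = -45 mm. The carriage is 50 mm long, 74 mm wide, top at z = 50 mm; it slides with about 5 N of friction and stays where it is left.
- carriage_back (a point): middle of the back face of the carriage (the face turned away from the jaws, 68 mm wide, from 26 to 50 mm above the bench), 38 mm above the bench; with the bar down but on a tooth the carriage can be pushed here toward the end jaw. The bar stands 25 mm ahead of this face.
- release_bar (a joint): height in m of the release bar over its lowest position: 0 = right down, pin fully in a notch or in the long slot; about 0.0065 = the pin stands on a tooth; 0.012 = lifted to its stop. A spring presses it down with 3 N at 0 and 6 N at 0.012. Greased and damped, it sinks within 0.2 s. Above about 0.0075 the carriage slides free.
- bar_grip (a point): middle of the red release bar, a round bar 12 mm thick and 66 mm long that lies across the rails (along the holder's y) above the carriage; 76 mm above the bench when down, 26 mm over the carriage's top. 44 mm are free between its two posts. It moves straight up.
- sprung_jaw (a joint): how far in m the sprung jaw is pushed into the carriage: 0 = fully out, 0.018 = against its stop. Spring: 2 N as soon as it leaves 0, then 0.25 N more per mm.
- sprung_jaw_face (a point): middle of the rubber face of the sprung jaw, carried by the carriage, facing the end jaw; face 56 mm wide, from 27 to 42 mm above the bench. With the jaw fully out it stands 52 mm ahead of the carriage's middle (77 mm ahead of its back).
- multimeter: the yellow multimeter, 142 x 68 x 46 mm, loose bystander; origin at the centre of its underside.
- side_cutters: the side cutters with blue grips, 57 x 136 x 12 mm, loose bystander; origin at the centre of the underside.
- screwdriver_red: the red screwdriver, 26 x 214 x 26 mm, loose bystander; origin at the centre of its underside.
- solder_spool: the standing spool of solder, 58 mm in diameter, 52 mm high, loose bystander; origin at the centre of its underside.
- end_jaw: the blue end jaw itself; origin: middle of the lower edge of its face, on the rail tops; its x axis points away from the board, along the rails.
Not all that is in view belongs to the job. What is shaped like the spare_board but yellow is not meant.

How it is judged:
On the way, in this order (a step that is already met when the one before it is completed fails the run):
1. the board lies flat on the rails between the jaws, long sides along them, let go (angle between spare_board's own z axis and vertical below 0.06 rad and z of spare_board in the frame of holder between 0.024 and 0.029 m and y of spare_board in the frame of holder between -0.012 and 0.012 m and angle between the y axis of spare_board and the x axis of holder, either way round below 0.12 rad and contact force between spare_board and the fingers below 0.1 N), for 0.2 s.
2. the release bar is lifted clear of the teeth (value of joint release_bar above 0.0075 m), for 0.2 s.
At the end, for the whole second after the job is handed in: Board flat on the rails (0.06 rad), centred across them within 12 mm, long side along them within 0.12 rad, at rest, pressed on the end jaw with over 0.8 N; sprung jaw pushed in 0.3 to 16.5 mm of its 18 mm; release bar down within 2 mm, its pin in a notch (angle between spare_board's own z axis and vertical below 0.06 rad and z of spare_board in the frame of holder between 0.024 and 0.029 m and y of spare_board in the frame of holder between -0.012 and 0.012 m and angle between the y axis of spare_board and the x axis of holder, either way round below 0.12 rad and value of joint release_bar below 0.002 m and value of joint sprung_jaw between 0.0003 and 0.0165 m and contact force between spare_board and end_jaw above 0.8 N and linear speed of spare_board below 0.02 m/s); the robot touches nothing.
It fails at once if the board is crushed: more than 15 N between board and end jaw (contact force between spare_board and end_jaw above 15 N).
It fails at once if the latch is forced: more than 30 N between the pin and the notched strip (contact force between notch_strip and holder above 30 N).
It fails at once if a tool nearby is pushed more than 30 mm (distance of any of multimeter, side_cutters, screwdriver_red, solder_spool from where it was at the start of the episode above 0.03 m).
It also fails if it takes over 64 s, if anything falls off the work surface, if the arm or the gripper's body presses on something with over 40 N, if the wrist force passes 120 N, or if a joint passes its speed limit or range.

## Working session

There is one attempt and no reset: what is moved stays moved. The work goes in short steps, Python scripts to look and compute and a tool call to move; the robot and the scene stay as the last step left them, time stands still between calls to the robot, and variables do not carry over. Pictures are saved under pics/ and viewed, at most 14 in all, crops included, and the job is handed in when it is done.

Besides the shell and the picture viewer there is one more tool, called after "Request:" as name(argument=value, ...) on one line, values as JSON. drive_tool: Moves the arm, as the interface text tells. Shift numbers are shares of 0.05 m and turn numbers shares of pi rad, none past 1 either way. Its arguments: {"type":"object","properties":{"commands":{"type":"array","items":{"type":"number","minimum":-1,"maximum":1}},"newtons":{"type":"number"}},"required":["commands"]}

```bash
mkdir -p pics; python3 - <<'E'
from workcell import *
import cv2,numpy as np
np.set_printoptions(precision=4,suppress=True)
for n in("scene","top"):
    im=snapshot(n);cv2.imwrite(f"pics/{n}0.png",im)
    c=camera_info(n);print(n,np.array(c["K"]),np.array(c["R"]),np.array(c["t"]))
print(sense())
E
```

```text
scene [[399.459    0.     257.9251]
 [  0.     399.459  188.3026]
 [  0.       0.       1.    ]] [[-0.8881 -0.4595 -0.0138]
 [-0.3174  0.6346 -0.7046]
 [ 0.3325 -0.6214 -0.7094]] [0.5372 0.2201 1.051 ]
top [[368.0023   0.     251.9343]
 [  0.     368.0023 192.845 ]
 [  0.       0.       1.    ]] [[-0.0131 -0.9999  0.0095]
 [-0.9819  0.011  -0.1892]
 [ 0.1891 -0.0118 -0.9819]] [0.0502 0.5868 0.9334]
{'t': 0.1, 'joint_positions': array([ 1.2761,  0.4694, -0.0486,  1.5336,  0.0241,  1.141 , -0.0823]), 'joint_velocities': array([-0.0006, -0.0013,  0.    , -0.0021,  0.0001,  0.0025, -0.0001]), 'joint_torque': array([  0.0006, -51.1514,  -0.0469, -23.8391,   0.0108,   0.0044,
         0.    ]), 'ee_pos': array([ 0.1772, -0.6508,  0.2304]), 'ee_rot': array([ 0.9912,  0.1325, -0.0001, -0.0009]), 'ft_force': array([0.0318, 0.4142, 0.1696]), 'moment': array([ 0.0057,  0.017 , -0.035 ]), 'finger_force': 0.0, 'width': 0.9971459084848512}
```

View pics/scene0.png

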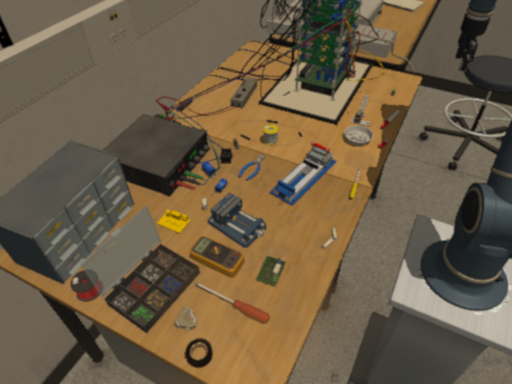

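View pics/top0.png

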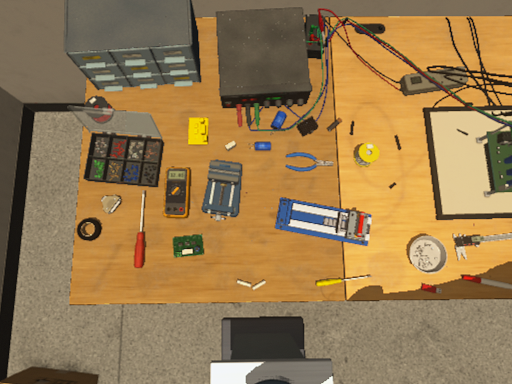

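The scene shows the holder at top pixels (323,220), with its red bar at right (352,223) and the end jaw at left (285,212). The spare board is at (188,245). Next I'll enlarge the top view and measure by colour.

```bash
cat > h.py <<'E'
from workcell import *
import cv2,numpy as np
np.set_printoptions(precision=4,suppress=True)
def ray(n,uv,z):
    c=camera_info(n);K,R,t=map(np.array,(c["K"],c["R"],c["t"]))
    o=-R.T@t;d=R.T@np.linalg.inv(K)@np.array([uv[0],uv[1],1.])
    return o+d*(z-o[2])/d[2]
def mask(im,box,lo,hi):
    h=cv2.cvtColor(im,cv2.COLOR_BGR2HSV);m=cv2.inRange(h,np.array(lo),np.array(hi))
    k=np.zeros_like(m);x0,y0,x1,y1=box;k[y0:y1,x0:x1]=m[y0:y1,x0:x1];return k
def big(m):
    cs,_=cv2.findContours(m,cv2.RETR_EXTERNAL,cv2.CHAIN_APPROX_NONE);return max(cs,key=cv2.contourArea)
def wrect(n,c,z):
    P=np.array([ray(n,p,z)[:2] for p in c[:,0,:]]).astype(np.float32)
    return cv2.minAreaRect(P*1000), cv2.boxPoints(cv2.minAreaRect(P*1000))
E
python3 - <<'E'
from h import *
im=cv2.imread("pics/top0.png")
a=cv2.resize(im[185:255,265:385],None,fx=6.6,fy=6.6,interpolation=cv2.INTER_CUBIC)
cv2.imwrite("pics/c1.png",a)
a=cv2.resize(im[225:265,165:215],None,fx=10,fy=10,interpolation=cv2.INTER_CUBIC)
cv2.imwrite("pics/c2.png",a)
m=mask(im,(160,225,215,265),(40,60,20),(90,255,255));c=big(m);print("board",cv2.boundingRect(c),wrect("top",c,0.005))
m=mask(im,(265,190,385,255),(100,120,40),(125,255,255));m=cv2.morphologyEx(m,cv2.MORPH_CLOSE,np.ones((9,9)))
c=big(m);print("holder",cv2.boundingRect(c),wrect("top",c,0.01))
m=mask(im,(265,190,385,255),(0,150,60),(8,255,255))|mask(im,(265,190,385,255),(172,150,60),(180,255,255));c=big(m);print("bar",wrect("top",c,0.078))
E
```

```text
board (173, 235, 30, 22) (((452.090576171875, 220.57667541503906), (53.78903579711914, 78.89291381835938), 5.384491443634033), array([[421.6131, 257.3253],
       [429.0163, 178.7805],
       [482.568 , 183.828 ],
       [475.1648, 262.3728]], dtype=float32))
holder (276, 198, 91, 47) (((514.618408203125, -152.8288116455078), (254.04736328125, 87.18106079101562), 78.49928283691406), array([[ 446.5771, -268.6111],
       [ 532.0078, -285.9932],
       [ 582.6598,  -37.0466],
       [ 497.2291,  -19.6644]], dtype=float32))
bar (((498.9770812988281, -236.6312255859375), (11.62942886352539, 46.85258865356445), 78.07292175292969), array([[ 474.8548, -237.479 ],
       [ 520.6959, -247.1618],
       [ 523.0994, -235.7835],
       [ 477.2582, -226.1006]], dtype=float32))
```

View pics/c1.png

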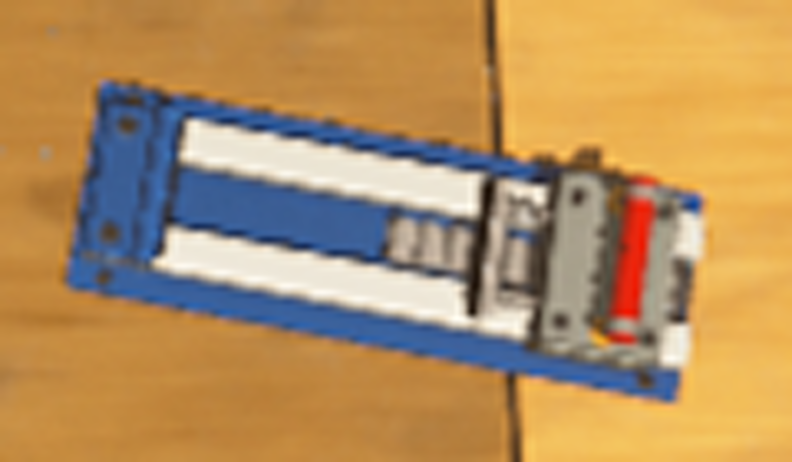

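View pics/c2.png

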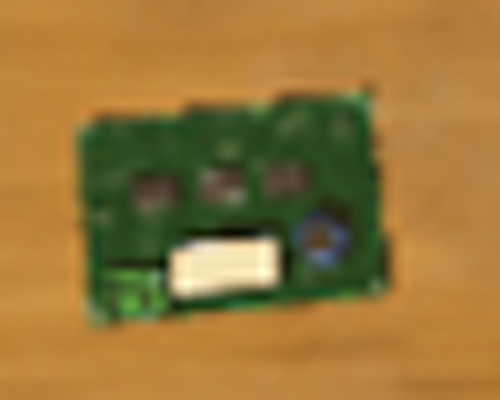

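The crop shows the board lying flat with components up. In the holder, the end jaw is at left (crop x≈165) and the sprung jaw face at crop x≈478, with the carriage near its open end. Next I'll compute the holder-frame numbers and the first move.

```bash
cat >> h.py <<'E'
HO=np.array([515.6,-147.9])/1000;HA=np.radians(78.5)  # holder origin (bed mid is x=-5)
hx=np.array([np.cos(HA),np.sin(HA)]);hy=np.array([-hx[1],hx[0]])
def toH(p): d=np.array(p)[:2]-HO;return np.array([d@hx,d@hy])*1000
def toW(x,y): return HO+hx*x/1000+hy*y/1000
def plan(target,yaw=None):
    from scipy.spatial.transform import Rotation as Ro
    s=sense();R=Ro.from_quat(s["ee_rot"]);M=R.as_matrix();d=M.T@(np.array(target)-s["ee_pos"])
    psi=np.degrees(np.arctan2(M[1,0],M[0,0]));print("tcp",s["ee_pos"],"yaw",psi,"zdir",M[:,2],"f",s["ft_force"],"w",s["width"],s["finger_force"])
    print("shift shares (tool)",d/0.05, "turn share", None if yaw is None else -(yaw-psi)/180)
E
python3 - <<'E'
from h import *
f=lambda a,b:(a/6.6+265-.4,b/6.6+185-.4)
im=snapshot("scene");cv2.imwrite("pics/scene1.png",im)
for nm,p,z in(("jaw top L",(183,115),.046),("jaw bot",(155,265),.046),("sprung",(490,180),.042),("sprung2",(470,312),.042),("rail end",(182,122),.026),("rail bot",(155,265),.026),("tooth",(390,240),.02)):
    w=ray("top",f(*p),z);print(nm,w,toH(w))
b=(265,140,340,210)
m=mask(im,b,(0,150,60),(8,255,255))|mask(im,b,(172,150,60),(180,255,255));c=big(m);r=wrect("scene",c,.078)[0];print("bar",r,toH(np.array(r[0])/1000))
print("bar top",toH([.499,-.2366]))
b=(255,250,290,290);m=mask(im,b,(40,60,20),(90,255,255));c=big(m);print("board",wrect("scene",c,.006)[0])
m=mask(im,(265,140,340,210),(100,120,40),(125,255,255));m=cv2.morphologyEx(m,cv2.MORPH_CLOSE,np.ones((9,9)));print("holder",wrect("scene",big(m),.01)[0])
plan([.5,-.3,.23],95.4)
E
```

```text
jaw top L [ 0.5628 -0.066   0.046 ] [ 89.6903 -29.8976]
jaw bot [ 0.5014 -0.0525  0.046 ] [90.6116 32.9684]
sprung [ 0.535  -0.1915  0.042 ] [-38.8777 -27.7066]
sprung2 [ 0.4811 -0.1803  0.042 ] [-38.5876  27.3214]
rail end [ 0.5631 -0.0679  0.026 ] [ 87.8566 -30.629 ]
rail bot [ 0.5034 -0.0547  0.026 ] [88.8783 30.5151]
tooth [ 0.5133 -0.1538  0.02  ] [-6.2191  1.0946]
bar ((496.31170654296875, -229.8463897705078), (13.955914497375488, 44.8441276550293), 80.69569396972656) [-84.1468   2.5636]
bar top [-90.2288  -1.4172]
board ((464.431396484375, 205.16134643554688), (23.72860336303711, 28.881357192993164), 4.871118068695068)
holder ((514.8236694335938, -143.04925537109375), (250.765869140625, 91.23920440673828), 78.55188751220703)
tcp [ 0.1772 -0.6509  0.2305] yaw 15.230763626600673 zdir [-0.0005  0.0014 -1.    ] f [ 0.2192 -0.6709  0.2272] w 1.0021221646110074 0.0
shift shares (tool) [ 8.0728 -5.0749  0.0171] turn share -0.44538464651888515
```

Request:
drive_tool(commands=[0, 0, 0, 0.8, -0.5, 0, -1, 0, 0, 0, 0.8, -0.5, 0, -1, 0, 0, 0, 0.8, -0.5, 0, -1, 0, 0, 0, 0.8, -0.5, 0, -1, 0, 0, 0, 0.8, -0.5, 0, -1, 0, 0, 0, 0.8, -0.5, 0, -1, 0, 0, 0, 0.8, -0.5, 0, -1, 0, 0, 0, 0.8, -0.5, 0, -1, 0, 0, 0, 0.8, -0.5, 0, -1, 0, 0, 0, 0.8, -0.5, 0, -1], newtons=20)

```text
t: 1.15
ee_pos: [0.4985, -0.3035, 0.2312]
ee_rot: [0.991, 0.132, -0.0, 0.0]
ft_force: [0.7, -0.2, 0.2]
width: 0.998
finger_force: 0.0
```

```bash
python3 -c "
from h import *
plan([.46,.22,.16],95.4)"
```

```text
tcp [ 0.4985 -0.3035  0.2312] yaw 15.218650250637788 zdir [-0.0002 -0.0001 -1.    ] f [ 0.6953 -0.1679  0.2225] w 0.9977031593307171 0.0
shift shares (tool) [  2.0058 -10.304    1.4235] turn share -0.4454519430520123
```

Request:
drive_tool(commands=[0, 0, 0, 0.2, -0.95, 0.1, -1, 0, 0, 0, 0.2, -0.95, 0.1, -1, 0, 0, 0, 0.2, -0.95, 0.1, -1, 0, 0, 0, 0.2, -0.95, 0.1, -1, 0, 0, 0, 0.2, -0.95, 0.1, -1, 0, 0, 0, 0.2, -0.95, 0.1, -1, 0, 0, 0, 0.2, -0.95, 0.1, -1, 0, 0, 0, 0.2, -0.95, 0.1, -1, 0, 0, 0, 0.2, -0.95, 0.1, -1, 0, 0, 0, 0.2, -0.95, 0.1, -1])

```text
t: 2.15
ee_pos: [0.4689, 0.1812, 0.1812]
ee_rot: [0.991, 0.132, 0.0, 0.0]
ft_force: [1.5, -0.1, 1.1]
width: 1.0
finger_force: 0.0
```

Request:
drive_tool(commands=[0, 0, -0.0445, 0, 0, 0, -1, 0, 0, -0.0445, 0, 0, 0, -1, 0, 0, -0.0445, 0, 0, 0, -1, 0, 0, -0.0445, 0, 0, 0, -1, 0, 0, -0.0445, 0, 0, 0, -1, 0, 0, -0.0445, 0, 0, 0, -1, 0, 0, -0.0445, 0, 0, 0, -1, 0, 0, -0.0445, 0, 0, 0, -1, 0, 0, -0.0445, 0, 0, 0, -1, 0, 0, -0.0445, 0, 0, 0, -1])

```text
t: 3.15
ee_pos: [0.4692, 0.1794, 0.1811]
ee_rot: [0.671, 0.741, -0.0, 0.0]
ft_force: [0.1, 0.7, -0.1]
width: 1.002
finger_force: 0.0
```

```bash
python3 - <<'E'
from h import *
plan([.452,.2206,.03],95.4)
im=snapshot("scene");cv2.imwrite("pics/scene2.png",im)
m=mask(im,(240,245,300,300),(40,60,20),(90,255,255));print(wrect("scene",big(m),.006))
a=cv2.resize(im[190:300,200:340],None,fx=5,fy=5,interpolation=cv2.INTER_CUBIC);cv2.imwrite("pics/c3.png",a)
E
```

```text
tcp [0.4692 0.1794 0.1811] yaw 95.64936797405628 zdir [-0.0003 -0.0003 -1.    ] f [ 0.0932  0.6849 -0.1357] w 1.0022154649172887 0.0
shift shares (tool) [ 0.8557 -0.2604  3.0223] turn share 0.0013853776336459431
(((463.35113525390625, 214.3790283203125), (24.81848907470703, 49.508182525634766), 3.944093942642212), array([[449.2686, 238.2209],
       [452.674 , 188.83  ],
       [477.4337, 190.5371],
       [474.0283, 239.928 ]], dtype=float32))
```

View pics/c3.png

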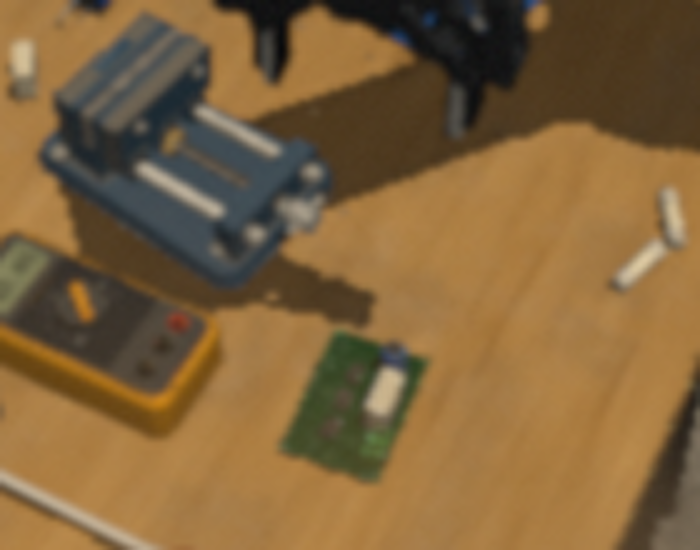

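```bash
python3 - <<'E'
from h import *
P=np.array([ray("scene",(a/5+200-.4,b/5+190-.4),.006)[:2] for a,b in((335,333),(428,360),(375,480),(283,450))]);print(P,P.mean(0),np.degrees(np.arctan2(*(P[0]-P[3])[::-1])),np.degrees(np.arctan2(*(P[1]-P[2])[::-1])))
E
```

```text
[[0.4794 0.1909]
 [0.427  0.184 ]
 [0.4206 0.263 ]
 [0.4709 0.2686]] [0.4495 0.2266] -83.70833970887307 -85.4148920311683
```

Request:
drive_tool(commands=[0, 0, 0, 0.45, -0.14, 0, -0.7, 0, 0, 0, 0.45, -0.13, 0, -0.7, 0, 0, 0, 0, 0, 0.6, -0.7, 0, 0, 0, 0, 0, 0.6, -0.7, 0, 0, 0, 0, 0, 0.6, -0.7, 0, 0, 0, 0, 0, 0.6, -0.7, 0, 0, 0, 0, 0, 0.5, -0.7, 0, 0, 0, 0, 0, 0.3, -0.7, 0, 0, 0, 0, 0, 0.18, -0.7, 0, 0, 0, 0, 0, 0, -0.7])

```text
t: 4.2
ee_pos: [0.4514, 0.223, 0.0117]
ee_rot: [0.674, 0.739, -0.001, -0.0]
ft_force: [-0.3, -0.5, 0.4]
width: 0.847
finger_force: 0.0
```

```bash
python3 - <<'E'
from h import *
plan([.451,.223,-.003],95.4)
im=snapshot("scene");a=cv2.resize(im[230:300,230:320],None,fx=8,fy=8,interpolation=cv2.INTER_CUBIC)
im=snapshot("top");b=cv2.resize(im[205:275,145:235],None,fx=8,fy=8,interpolation=cv2.INTER_CUBIC)
cv2.imwrite("pics/c4.png",cv2.resize(np.vstack([a,b]),None,fx=.53,fy=.53))
E
```

```text
tcp [0.4514 0.223  0.0117] yaw 95.30150902028323 zdir [-0.0011 -0.0006 -1.    ] f [-0.2737 -0.5137  0.3619] w 0.8465438825663696 0.0
shift shares (tool) [ 0.0006 -0.0085  0.2942] turn share -0.0005471721095376205
```

View pics/c4.png

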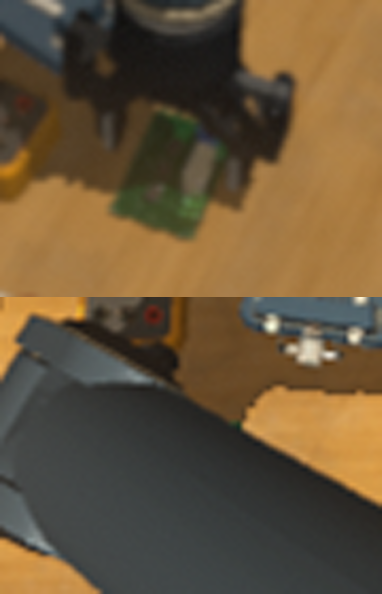

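The fingers straddle the board, with tips on either side of its long edges. I'll lower the tool and close.

Request:
drive_tool(commands=[0, 0, 0, 0, 0, 0.1, -0.7, 0, 0, 0, 0, 0, 0.1, -0.7, 0, 0, 0, 0, 0, 0.08, -0.7, 0, 0, 0, 0, 0, 0, -0.7, 0, 0, 0, 0, 0, 0, -0.5, 0, 0, 0, 0, 0, 0, -0.3, 0, 0, 0, 0, 0, 0, 0, 0, 0, 0, 0, 0, 0, 0, 0, 0, 0, 0, 0, 0, 0, 0, 0, 0, 0, 0, 0, 0], newtons=20)

```text
t: 5.3
ee_pos: [0.4518, 0.2232, -0.0014]
ee_rot: [0.673, 0.739, 0.0, 0.0]
ft_force: [-1.2, -0.1, 5.2]
width: 0.637
finger_force: 20.9
```

Request:
drive_tool(commands=[0, 0, 0, 0, 0, -0.1, 0, 0, 0, 0, 0, 0, -0.3, 0, 0, 0, 0, 0, 0, -0.5, 0, 0, 0, 0, 0, 0, -0.5, 0, 0, 0, 0, 0, 0, -0.5, 0, 0, 0, 0, 0, 0, -0.5, 0, 0, 0, 0, 0, 0, -0.2, 0, 0, 0, 0.047, 0, 0, 0, 0, 0, 0, 0.047, 0, 0, 0, 0, 0, 0, 0, 0, 0, 0, 0])

```text
t: 6.3
ee_pos: [0.4515, 0.2228, 0.1284]
ee_rot: [0.775, 0.632, -0.0, 0.0]
ft_force: [0.6, 1.2, -1.4]
width: 0.644
finger_force: 21.4
```

```bash
python3 - <<'E'
from h import *
plan([*toW(43,0),.13],78.5)
im=snapshot("scene");a=cv2.resize(im[150:300,200:340],None,fx=4,fy=4,interpolation=cv2.INTER_CUBIC)
cv2.imwrite("pics/c5.png",a)
E
```

```text
tcp [0.4515 0.2228 0.1284] yaw 78.42155058008727 zdir [ 0.0002 -0.0007 -1.    ] f [ 0.5935  1.1554 -1.4494] w 0.643968573312882 21.426773965358734
shift shares (tool) [-6.1465  2.7422 -0.0274] turn share -0.0004358301106262748
```

View pics/c5.png

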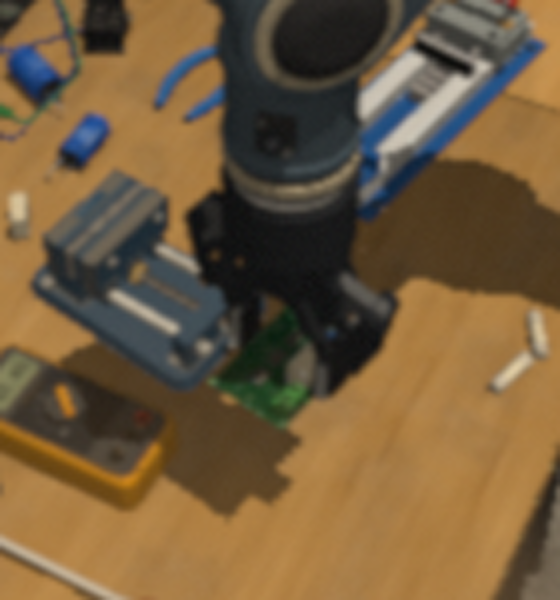

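The board is held and lifted clear. Now I'll move it over the rails.

Request:
drive_tool(commands=[0, 0, 0, -0.615, 0.274, 0, 0, 0, 0, 0, -0.615, 0.274, 0, 0, 0, 0, 0, -0.615, 0.274, 0, 0, 0, 0, 0, -0.615, 0.274, 0, 0, 0, 0, 0, -0.615, 0.274, 0, 0, 0, 0, 0, -0.615, 0.274, 0, 0, 0, 0, 0, -0.615, 0.274, 0, 0, 0, 0, 0, -0.615, 0.274, 0, 0, 0, 0, 0, -0.615, 0.274, 0, 0, 0, 0, 0, -0.615, 0.274, 0, 0])

```text
t: 7.35
ee_pos: [0.524, -0.1069, 0.128]
ee_rot: [0.774, 0.633, -0.0, -0.0]
ft_force: [0.1, 0.8, 0.5]
width: 0.64
finger_force: 21.4
```

Request:
drive_tool(commands=[0, 0, 0, 0, 0, 0.3, 0, 0, 0, 0, 0, 0, 0.3, 0, 0, 0, 0, 0, 0, 0.3, 0, 0, 0, 0, 0, 0, 0.2, 0, 0, 0, 0, 0, 0, 0, 0, 0, 0, 0, 0, 0, 0, 0, 0, 0, 0, 0, 0, 0, 0, 0, 0, 0, 0, 0, 0, 0, 0, 0, 0, 0, 0, 0, 0, 0, 0, 0, 0, 0, 0, 0])

```text
t: 8.35
ee_pos: [0.5243, -0.1058, 0.0737]
ee_rot: [0.775, 0.632, 0.0, 0.0]
ft_force: [0.4, -0.1, -0.8]
width: 0.641
finger_force: 21.4
```

```bash
python3 - <<'E'
from h import *
plan([*toW(43,0),.027],78.5)
im=snapshot("scene");a=cv2.resize(im[130:215,250:350],None,fx=6,fy=6,interpolation=cv2.INTER_CUBIC)
cv2.imwrite("pics/c6.png",a)
E
```

```text
tcp [ 0.5243 -0.1058  0.0737] yaw 78.40111843951391 zdir [ 0.0007 -0.0003 -1.    ] f [ 0.3536 -0.13   -0.8372] w 0.6414166666581785 21.43249601125717
shift shares (tool) [-0.0005 -0.0036  0.9332] turn share -0.0005493420027005097
```

View pics/c6.png

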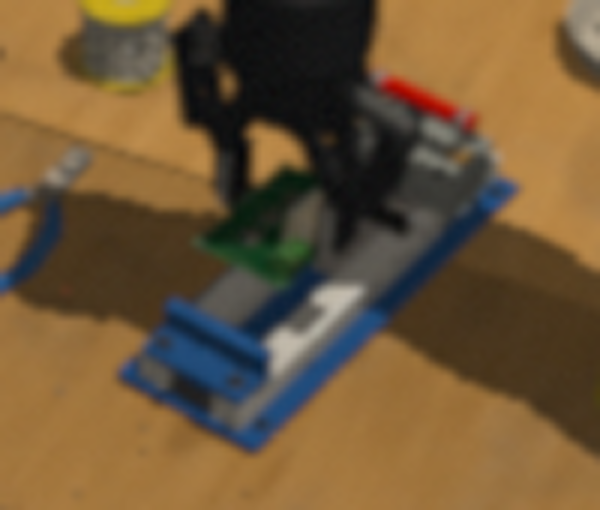

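```bash
python3 - <<'E'
from h import *
g=lambda a,b:(a/6+250-.4,b/6+130-.4)
for n,p,z in(("bd",(195,240),.08),("bd",(282,282),.08),("jaw",(172,298),.046),("jaw",(268,350),.046),("bdL",(285,168),.081)): print(n,toH(ray("scene",g(*p),z)))
E
```

```text
bd [ 84.6285 -24.496 ]
bd [82.8607 28.2505]
jaw [ 97.2561 -28.7392]
jaw [97.7297 32.2899]
bdL [ 11.4127 -19.8505]
```

Request:
drive_tool(commands=[0, 0, 0, 0, 0, 0.2, 0, 0, 0, 0, 0, 0, 0.2, 0, 0, 0, 0, 0, 0, 0.2, 0, 0, 0, 0, 0, 0, 0.15, 0, 0, 0, 0, 0, 0, 0.1, 0, 0, 0, 0, 0, 0, 0.05, 0, 0, 0, 0, 0, 0, 0.02, 0, 0, 0, 0, 0, 0, 0, 0, 0, 0, 0, 0, 0, 0, 0, 0, 0, 0, 0, 0, 0, 0])

```text
t: 9.4
ee_pos: [0.5244, -0.1057, 0.0277]
ee_rot: [0.775, 0.632, 0.0, 0.0]
ft_force: [0.3, -0.0, -0.6]
width: 0.644
finger_force: 21.4
```

Still in free air, so I'll take small steps down.

Request:
drive_tool(commands=[0, 0, 0, 0, 0, 0.01, 0, 0, 0, 0, 0, 0, 0.01, 0, 0, 0, 0, 0, 0, 0.01, 0, 0, 0, 0, 0, 0, 0.01, 0, 0, 0, 0, 0, 0, 0, 0, 0, 0, 0, 0, 0, 0, 0, 0, 0, 0, 0, 0, 0, 0, 0, 0, 0, 0, 0, 0, 0, 0, 0, 0, 0, 0, 0, 0, 0, 0, 0, 0, 0, 0, 0])

```text
t: 10.4
ee_pos: [0.5242, -0.1056, 0.0253]
ee_rot: [0.775, 0.632, 0.0, 0.0]
ft_force: [0.5, -0.3, -0.6]
width: 0.641
finger_force: 21.4
```

Request:
drive_tool(commands=[0, 0, 0, 0, 0, 0.01, 0, 0, 0, 0, 0, 0, 0.01, 0, 0, 0, 0, 0, 0, 0, 0, 0, 0, 0, 0, 0, 0, -0.35, 0, 0, 0, 0, 0, 0, -0.45, 0, 0, 0, 0, 0, 0, -0.55, 0, 0, 0, 0, 0, 0, -0.65, 0, 0, 0, 0, 0, 0, -0.65, 0, 0, 0, 0, 0, 0, -0.65, 0, 0, 0, 0, 0, 0, -0.65])

```text
t: 11.4
ee_pos: [0.5241, -0.1057, 0.0243]
ee_rot: [0.775, 0.632, -0.0, 0.0]
ft_force: [-0.3, 0.8, -0.6]
width: 0.828
finger_force: 0.0
```

Request:
drive_tool(commands=[0, 0, 0, 0, 0, -0.1, -0.65, 0, 0, 0, 0, 0, -0.2, -0.65, 0, 0, 0, 0, 0, -0.4, -0.65, 0, 0, 0, 0, 0, -0.6, -0.65, 0, 0, 0, 0, 0, -0.6, -0.65, 0, 0, 0, 0, 0, -0.6, -0.65, 0, 0, 0, 0, 0, -0.5, -0.65, 0, 0, 0, 0, 0, 0, -0.65, 0, 0, 0, 0, 0, 0, -0.65, 0, 0, 0, 0, 0, 0, -0.65])

```text
t: 12.4
ee_pos: [0.5233, -0.1057, 0.1737]
ee_rot: [0.775, 0.632, -0.001, -0.001]
ft_force: [-0.8, 0.0, -0.4]
width: 0.826
finger_force: 0.0
```

```bash
python3 - <<'E'
from h import *
plan([*toW(-89,0),.12],168.5)
print(sense()["joint_positions"])
im=snapshot("scene");a=cv2.resize(im[130:215,250:350],None,fx=6,fy=6,interpolation=cv2.INTER_CUBIC)
cv2.imwrite("pics/c7.png",a)
E
```

```text
tcp [ 0.5233 -0.1057  0.1737] yaw 78.40849183106573 zdir [-0.0016  0.0001 -1.    ] f [-0.7592  0.0095 -0.3693] w 0.8258055316893606 0.0
shift shares (tool) [-2.6385  0.0225  1.0738] turn share -0.5005083787163015
[ 0.6179  0.3689 -0.6206  1.9037  0.2605  0.9511 -0.3263]
```

View pics/c7.png

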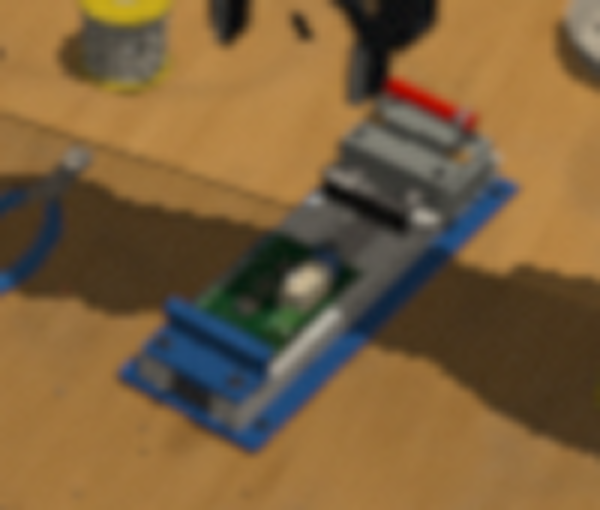

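The board lies flat on the rails close to the end jaw, roughly centred. I'll turn the wrist 90° for the bar.

Request:
drive_tool(commands=[0, 0, 0.046, -0.26, 0, 0, -0.65, 0, 0, 0.046, 0, 0, 0, -0.65, 0, 0, 0.046, 0, 0, 0, -0.65, 0, 0, 0.046, 0, 0, 0, -0.65, 0, 0, 0.046, 0, 0, 0, -0.5, 0, 0, 0.046, 0, 0, 0, -0.3, 0, 0, 0.046, 0, 0, 0, -0.2, 0, 0, 0.046, 0, 0, 0, -0.2, 0, 0, 0.046, 0, 0, 0, -0.2, 0, 0, 0.046, 0, 0, 0, -0.2])

```text
t: 13.45
ee_pos: [0.5209, -0.1181, 0.1731]
ee_rot: [0.999, -0.041, -0.001, -0.0]
ft_force: [-0.5, 0.5, -0.0]
width: 0.601
finger_force: 0.0
```

```bash
python3 - <<'E'
from h import *
plan([*toW(-87,0),.12],-11.5)
print(sense()["joint_positions"])
E
```

```text
tcp [ 0.5209 -0.1181  0.1731] yaw -4.713221323738867 zdir [-0.0024  0.0005 -1.    ] f [-0.5295  0.4898 -0.0329] w 0.6007820035151367 0.0
shift shares (tool) [-0.2589  2.3299  1.0618] turn share 0.03770432597922852
[ 0.4046  0.3237 -0.3194  1.9162  0.1252  0.9233 -1.6283]
```

Request:
drive_tool(commands=[0, 0, 0.038, 0, 0, 0, -0.2, 0, 0, 0, 0, 0.5, 0, -0.2, 0, 0, 0, 0, 0.5, 0, -0.2, 0, 0, 0, 0.02, 0.5, 0, -0.2, 0, 0, 0, 0, 0.5, 0.2, -0.2, 0, 0, 0, 0, 0.35, 0.3, -0.2, 0, 0, 0, 0, 0, 0.3, -0.2, 0, 0, 0, 0, 0, 0.2, -0.2, 0, 0, 0, 0, 0, 0, -0.2, 0, 0, 0, 0, 0, 0, -0.2])

```text
t: 14.45
ee_pos: [0.4998, -0.2329, 0.124]
ee_rot: [0.995, -0.097, -0.0, -0.0]
ft_force: [0.6, -0.5, 0.9]
width: 0.598
finger_force: 0.0
```

```bash
python3 - <<'E'
from h import *
plan([*toW(-87,0),.06],-11.5)
ims=[]
for n,(x0,y0) in(("scene",(275,110)),("top",(305,185))):
    im=snapshot(n);ims.append(cv2.resize(im[y0:y0+75,x0:x0+80],None,fx=5,fy=5,interpolation=cv2.INTER_CUBIC))
cv2.imwrite("pics/c8.png",np.hstack(ims))
E
```

```text
tcp [ 0.4998 -0.2329  0.124 ] yaw -11.148473736993767 zdir [-0.0005  0.0007 -1.    ] f [ 0.6391 -0.4844  0.8629] w 0.5976668823167559 0.0
shift shares (tool) [-0.0293  0.0111  1.2791] turn share 0.0019529236833679636
```

View pics/c8.png

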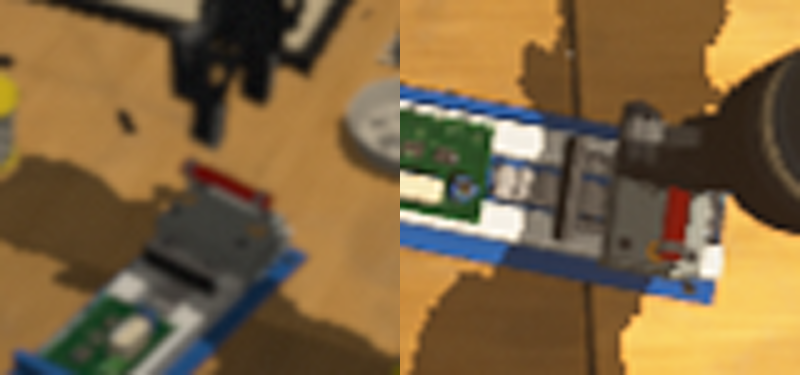

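```bash
python3 - <<'E'
from h import *
g=lambda a,b:(a/5+275-.4,b/5+110-.4)
t=lambda a,b:((a-400)/5+305-.4,b/5+185-.4)
for n,p,z in(("bar ends",(192,168),.079),("",(268,200),.079),("tip near",(208,143),.1275),("tip far",(262,102),.1275)): print(n,toH(ray("scene",g(*p),z)))
for p in((678,190),(672,258)):print("top bar",toH(ray("top",t(*p),.08)))
print(toH(sense()["ee_pos"]))
E
```

```text
bar ends [-81.8938 -21.3361]
 [-84.442  35.302]
tip near [-55.7671   2.9278]
tip far [-112.622     7.0611]
top bar [-89.0095  -3.3924]
top bar [-90.5879  31.9868]
[-86.7635  -2.0454]
```

Request:
drive_tool(commands=[0, 0, 0, -0.04, 0, 0.2, -0.2, 0, 0, 0, 0, 0, 0.3, -0.2, 0, 0, 0, 0, 0, 0.3, -0.2, 0, 0, 0, 0, 0, 0.2, -0.2, 0, 0, 0, 0, 0, 0.18, -0.2, 0, 0, 0, 0, 0, 0.1, -0.2, 0, 0, 0, 0, 0, 0, -0.2, 0, 0, 0, 0, 0, 0, 0, 0, 0, 0, 0, 0, 0, 0.2, 0, 0, 0, 0, 0, 0, 0.4], newtons=20)

```text
t: 15.55
ee_pos: [0.498, -0.2336, 0.0608]
ee_rot: [0.995, -0.098, 0.001, 0.0]
ft_force: [0.3, -0.4, 0.3]
width: 0.303
finger_force: 0.0
```

Request:
drive_tool(commands=[0, 0, 0, 0, 0, 0, 0.5, 0, 0, 0, 0, 0, 0, 0.55, 0, 0, 0, 0, 0, 0, 0.6, 0, 0, 0, 0, 0, 0, 0.65, 0, 0, 0, 0, 0, 0, 0.7, 0, 0, 0, 0, 0, 0, 0.8, 0, 0, 0, 0, 0, 0, 0.9, 0, 0, 0, 0, 0, 0, 0.9, 0, 0, 0, 0, 0, 0, 0.9, 0, 0, 0, 0, 0, 0, 0.9])

```text
t: 16.55
ee_pos: [0.4976, -0.2342, 0.0605]
ee_rot: [0.995, -0.098, 0.0, 0.0]
ft_force: [-1.0, -5.4, 1.9]
width: 0.132
finger_force: 20.6
```

Request:
drive_tool(commands=[0, 0, 0, 0, 0, 0, 0.9, 0, 0, 0, 0, 0, -0.04, 0.9, 0, 0, 0, 0, 0, -0.04, 0.9, 0, 0, 0, 0, 0, -0.04, 0.9, 0, 0, 0, 0, 0, -0.04, 0.9, 0, 0, 0, 0, 0, -0.04, 0.9, 0, 0, 0, 0, 0, 0, 0.9, 0, 0, 0, 0, 0, 0, 0.9, 0, 0, 0, 0, 0, 0, 0.9, 0, 0, 0, 0, 0, 0, 0.9], newtons=40)

```text
t: 17.55
ee_pos: [0.4975, -0.2338, 0.0693]
ee_rot: [0.995, -0.098, 0.0, 0.0]
ft_force: [2.0, -6.3, -5.4]
width: 0.122
finger_force: 38.9
```

```bash
python3 - <<'E'
from h import *
s=sense();print(s["ee_pos"],toH(s["ee_pos"]),s["ft_force"],s["width"])
E
```

```text
[ 0.4975 -0.2338  0.0693] [-87.8105   0.5799] [ 2.027  -6.2861 -5.4032] 0.12198249790847054
```

Request:
drive_tool(commands=[0, 0, 0, 0, 0, -0.02, 0.9, 0, 0, 0, 0, -0.03, 0, 0.9, 0, 0, 0, 0, -0.08, 0, 0.9, 0, 0, 0, 0, -0.1, 0, 0.9, 0, 0, 0, 0, -0.1, 0, 0.9, 0, 0, 0, 0, -0.1, 0, 0.9, 0, 0, 0, 0, -0.1, 0, 0.9, 0, 0, 0, 0, -0.08, 0, 0.9, 0, 0, 0, 0, -0.03, 0, 0.9, 0, 0, 0, 0, 0, 0, 0.9])

```text
t: 18.55
ee_pos: [0.5039, -0.2029, 0.0704]
ee_rot: [0.995, -0.098, 0.0, -0.0]
ft_force: [2.3, -3.9, -5.8]
width: 0.122
finger_force: 39.0
```

```bash
cat > s.py <<'E'
from h import *
s=sense();print(s["t"],s["ee_pos"],toH(s["ee_pos"]),"fH",s["ft_force"][:2]@hx,s["ft_force"][:2]@hy,s["ft_force"][2],s["width"])
E
python3 s.py
```

```text
18.55 [ 0.5039 -0.2029  0.0704] [-56.186    0.5359] fH -3.3507851457402205 -3.0645108794797644 -5.757129711620476 0.12179317276032957
```

Request:
drive_tool(commands=[0, 0, 0, 0, -0.03, 0, 0.9, 0, 0, 0, 0, -0.03, 0, 0.9, 0, 0, 0, 0, -0.03, 0, 0.9, 0, 0, 0, 0, -0.03, 0, 0.9, 0, 0, 0, 0, -0.03, 0, 0.9, 0, 0, 0, 0, -0.03, 0, 0.9, 0, 0, 0, 0, -0.03, 0, 0.9, 0, 0, 0, 0, -0.03, 0, 0.9, 0, 0, 0, 0, -0.03, 0, 0.9, 0, 0, 0, 0, -0.03, 0, 0.9])

```text
t: 19.55
ee_pos: [0.5065, -0.1898, 0.0706]
ee_rot: [0.995, -0.098, 0.0, 0.001]
ft_force: [1.6, -8.6, -6.6]
width: 0.122
finger_force: 39.0
```

```bash
python3 s.py; python3 - <<'E'
from h import *
ims=[]
for n,(x0,y0) in(("scene",(260,135)),("top",(270,185))):
    im=snapshot(n);ims.append(cv2.resize(im[y0:y0+75,x0:x0+80],None,fx=5,fy=5,interpolation=cv2.INTER_CUBIC))
cv2.imwrite("pics/c9.png",np.hstack(ims))
E
```

```text
19.55 [ 0.5065 -0.1898  0.0706] [-42.8992   0.5674] fH -8.156130366928815 -3.290010967128081 -6.550898808750575 0.12222041056064567
```

View pics/c9.png

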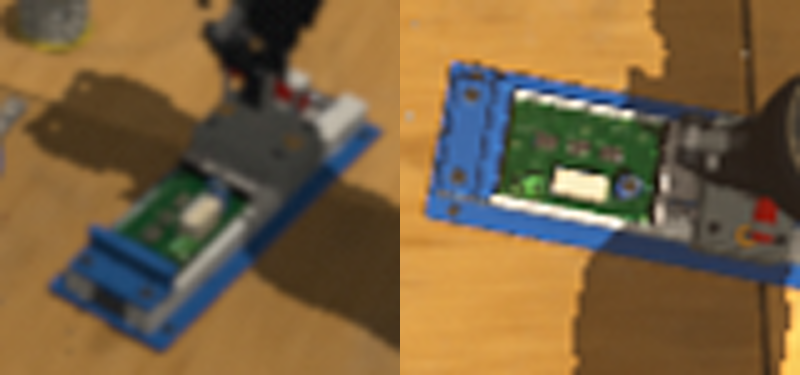

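Request:
drive_tool(commands=[0, 0, 0, 0, -0.02, 0, 0.9, 0, 0, 0, 0, -0.02, 0, 0.9, 0, 0, 0, 0, -0.02, 0, 0.9, 0, 0, 0, 0, -0.02, 0, 0.9, 0, 0, 0, 0, -0.02, 0, 0.9, 0, 0, 0, 0, -0.02, 0, 0.9, 0, 0, 0, 0, -0.02, 0, 0.9, 0, 0, 0, 0, -0.02, 0, 0.9, 0, 0, 0, 0, -0.02, 0, 0.9, 0, 0, 0, 0, -0.02, 0, 0.9])

```text
t: 20.65
ee_pos: [0.5082, -0.1813, 0.0706]
ee_rot: [0.995, -0.099, 0.0, 0.001]
ft_force: [1.5, -9.3, -6.0]
width: 0.122
finger_force: 39.1
```

```bash
python3 s.py
```

```text
20.65 [ 0.5082 -0.1813  0.0706] [-34.1942   0.5518] fH -8.868406948411012 -3.28628418628844 -5.9822514873815 0.12233704205654185
```

```bash
cat > b.py <<'E'
from h import *
im=snapshot("top")
import sys
cv2.imwrite(sys.argv[1],im)
m=mask(im,(280,190,345,240),(40,60,15),(90,255,255));c=big(m);r=wrect("top",c,.032)[0]
print("board",r,toH(np.array(r[0])/1000))
P=np.array([toH(ray("top",p,.032)) for p in c[:,0,:]]);print("x range",P[:,0].min(),P[:,0].max(),P[:,1].min(),P[:,1].max())
im=snapshot("scene");m=mask(im,(260,135,340,210),(40,60,15),(90,255,255));c=big(m);P=np.array([toH(ray("scene",p,.032)) for p in c[:,0,:]]);print("scene x range",P[:,0].min(),P[:,0].max())
E
python3 b.py pics/t10.png; python3 - <<'E'
from h import *
a=cv2.imread("pics/c9.png")[:,400:];im=cv2.resize(a,(80,75),interpolation=cv2.INTER_AREA)
full=np.zeros((384,512,3),np.uint8);full[185:260,270:350]=im
c=big(mask(full,(280,190,345,240),(40,60,15),(90,255,255)));P=np.array([toH(ray("top",p,.032)) for p in c[:,0,:]]);print("prev x",P[:,0].min(),P[:,0].max())
E
```

```text
board ((524.4339599609375, -103.00678253173828), (83.50062561035156, 53.48476028442383), 77.93989562988281) [45.7532  0.2937]
x range 4.151158619378225 87.75770147435271 -26.459093377208124 27.4080181298314
scene x range 5.667039314425314 81.38937947280394
prev x 4.790501963533555 87.75770147435271
```

The board is now against the end jaw: its top-view x range (4.8 to 87.8, now 4.2 to 87.8) barely changed as the carriage came on. That puts the jaw roughly 11 mm in. I'll lower the bar gently to feel for tooth or notch.

Request:
drive_tool(commands=[0, 0, 0, 0, 0, 0.02, 0.9, 0, 0, 0, 0, 0, 0.02, 0.9, 0, 0, 0, 0, 0, 0.02, 0.9, 0, 0, 0, 0, 0, 0.02, 0.9, 0, 0, 0, 0, 0, 0.02, 0.9, 0, 0, 0, 0, 0, 0.02, 0.9, 0, 0, 0, 0, 0, 0, 0.9, 0, 0, 0, 0, 0, 0, 0.9, 0, 0, 0, 0, 0, 0, 0.9, 0, 0, 0, 0, 0, 0, 0.9])

```text
t: 21.75
ee_pos: [0.5084, -0.1812, 0.0668]
ee_rot: [0.995, -0.099, 0.0, 0.002]
ft_force: [-3.9, -8.7, 11.1]
width: 0.12
finger_force: 40.9
```

```bash
python3 s.py
```

```text
21.75 [ 0.5084 -0.1812  0.0668] [-34.0469   0.3703] fH -9.34674452601772 2.104898820551357 11.091201626519748 0.12036239120066232
```

It is standing on a tooth. I'll ease the downward load, then slide back slowly to feel for the notch.

Request:
drive_tool(commands=[0, 0, 0, 0, 0, -0.02, 0.9, 0, 0, 0, 0, 0.01, 0, 0.9, 0, 0, 0, 0, 0.01, 0, 0.9, 0, 0, 0, 0, 0.01, 0, 0.9, 0, 0, 0, 0, 0.01, 0, 0.9, 0, 0, 0, 0, 0.01, 0, 0.9, 0, 0, 0, 0, 0.01, 0, 0.9, 0, 0, 0, 0, 0.01, 0, 0.9, 0, 0, 0, 0, 0.01, 0, 0.9, 0, 0, 0, 0, 0.01, 0, 0.9])

```text
t: 22.75
ee_pos: [0.5084, -0.1814, 0.0669]
ee_rot: [0.995, -0.097, 0.0, -0.001]
ft_force: [-0.7, 0.1, 5.5]
width: 0.121
finger_force: 40.2
```

```bash
python3 s.py
```

```text
22.75 [ 0.5084 -0.1814  0.0669] [-34.2723   0.4235] fH -0.03362318429101088 0.7090248901667405 5.479737246865006 0.12087699301783472
```

Request:
drive_tool(commands=[0, 0, 0, 0, 0.01, 0, 0.9, 0, 0, 0, 0, 0.01, 0, 0.9, 0, 0, 0, 0, 0.01, 0, 0.9, 0, 0, 0, 0, 0.01, 0, 0.9, 0, 0, 0, 0, 0.01, 0, 0.9, 0, 0, 0, 0, 0.01, 0, 0.9, 0, 0, 0, 0, 0.01, 0, 0.9, 0, 0, 0, 0, 0.01, 0, 0.9, 0, 0, 0, 0, 0.01, 0, 0.9, 0, 0, 0, 0, 0.01, 0, 0.9])

```text
t: 23.75
ee_pos: [0.5083, -0.1818, 0.0669]
ee_rot: [0.995, -0.096, 0.001, -0.003]
ft_force: [-0.1, 7.5, 6.9]
width: 0.121
finger_force: 40.5
```

```bash
python3 s.py
```

```text
23.75 [ 0.5083 -0.1818  0.0669] [-34.7022   0.4172] fH 7.364617572706989 1.5990508151218215 6.88379184583955 0.12097132407446753
```

Request:
drive_tool(commands=[0, 0, 0, 0, 0.01, 0, 0.9, 0, 0, 0, 0, 0.01, 0, 0.9, 0, 0, 0, 0, 0.01, 0, 0.9, 0, 0, 0, 0, 0.01, 0, 0.9, 0, 0, 0, 0, 0.01, 0, 0.9, 0, 0, 0, 0, 0.01, 0, 0.9, 0, 0, 0, 0, 0.01, 0, 0.9, 0, 0, 0, 0, 0.01, 0, 0.9, 0, 0, 0, 0, 0, 0, 0.9, 0, 0, 0, 0, 0, 0, 0.9])

```text
t: 24.75
ee_pos: [0.5072, -0.187, 0.0659]
ee_rot: [0.995, -0.096, 0.0, -0.003]
ft_force: [2.7, 7.1, -1.8]
width: 0.121
finger_force: 39.8
```

```bash
python3 s.py
```

```text
24.75 [ 0.5072 -0.187   0.0659] [-39.9912   0.4829] fH 7.549674782376899 -1.2484378519417707 -1.7656988469527648 0.12061703389392017
```

It dropped 1 mm and the upward support vanished, so the pin is entering a notch at about 6 mm compression. I'll lower the bar further.

Request:
drive_tool(commands=[0, 0, 0, 0, -0.02, 0.01, 0.9, 0, 0, 0, 0, -0.02, 0.01, 0.9, 0, 0, 0, 0, -0.01, 0.02, 0.9, 0, 0, 0, 0, 0, 0.02, 0.9, 0, 0, 0, 0, 0, 0.02, 0.9, 0, 0, 0, 0, 0, 0.01, 0.9, 0, 0, 0, 0, 0, 0.01, 0.9, 0, 0, 0, 0, 0, 0, 0.9, 0, 0, 0, 0, 0, 0, 0.9, 0, 0, 0, 0, 0, 0, 0.9])

```text
t: 25.75
ee_pos: [0.5072, -0.1868, 0.0618]
ee_rot: [0.995, -0.097, 0.0, -0.001]
ft_force: [0.9, 5.7, 4.3]
width: 0.123
finger_force: 40.3
```

```bash
python3 s.py
```

```text
25.75 [ 0.5072 -0.1868  0.0618] [-39.8295   0.4371] fH 5.785050249364013 0.22315548544476316 4.298079866423309 0.12262746326543482
```

Request:
drive_tool(commands=[0, 0, 0, 0, -0.02, 0, 0.9, 0, 0, 0, 0, -0.02, 0, 0.9, 0, 0, 0, 0, -0.01, 0, 0.9, 0, 0, 0, 0, 0, 0, 0.9, 0, 0, 0, 0, 0, 0, 0.7, 0, 0, 0, 0, 0, 0, 0.6, 0, 0, 0, 0, 0, 0, 0.5, 0, 0, 0, 0, 0, 0, 0.4, 0, 0, 0, 0, 0, 0, 0.3, 0, 0, 0, 0, 0, 0, 0.3])

```text
t: 26.75
ee_pos: [0.5067, -0.187, 0.0612]
ee_rot: [0.995, -0.098, -0.0, 0.0]
ft_force: [0.2, -0.4, -0.1]
width: 0.349
finger_force: 0.0
```

```bash
python3 s.py;python3 b.py pics/t11.png
```

```text
26.75 [ 0.5067 -0.187   0.0612] [-40.1227   0.8795] fH -0.328853409664034 -0.32148442691759693 -0.05577193064783449 0.34894032808009906
board ((524.5259399414062, -102.57647705078125), (82.62062072753906, 53.48475646972656), 77.93991088867188) [46.1932  0.2893]
x range 4.978611749906508 87.75770147435271 -26.459093377208124 27.139276746562782
scene x range 7.438022091604465 81.38937947280394
```

Request:
drive_tool(commands=[0, 0, 0, 0, 0, -0.1, 0.3, 0, 0, 0, 0, 0, -0.2, 0.3, 0, 0, 0, 0, 0, -0.3, 0.3, 0, 0, 0, 0, 0, -0.3, 0.3, 0, 0, 0, 0, 0, -0.1, 0.5, 0, 0, 0, 0, 0, 0, 1, 0, 0, 0, 0, 0, 0, 1, 0, 0, 0, 0, 0, 0, 1, 0, 0, 0, 0, 0, 0, 1, 0, 0, 0, 0, 0, 0, 1], newtons=20)

```text
t: 27.85
ee_pos: [0.5067, -0.1867, 0.1109]
ee_rot: [0.995, -0.098, -0.0, -0.0]
ft_force: [-0.4, 0.1, 0.2]
width: 0.002
finger_force: 0.0
```

Request:
drive_tool(commands=[0, 0, 0, 0, 0, 0.1, 1, 0, 0, 0, 0, 0, 0.1, 1, 0, 0, 0, 0, 0, 0.1, 1, 0, 0, 0, 0, 0, 0.05, 1, 0, 0, 0, 0, 0, 0.04, 1, 0, 0, 0, 0, 0, 0.04, 1, 0, 0, 0, 0, 0, 0.02, 1, 0, 0, 0, 0, 0, 0, 1, 0, 0, 0, 0, 0, 0, 1, 0, 0, 0, 0, 0, 0, 1])

```text
t: 28.85
ee_pos: [0.5071, -0.1869, 0.089]
ee_rot: [0.995, -0.098, 0.0, 0.0]
ft_force: [0.3, 0.2, 0.5]
width: 0.004
finger_force: 0.0
```

```bash
python3 s.py
```

```text
28.85 [ 0.5071 -0.1869  0.089 ] [-39.8732   0.6074] fH 0.2779860404995264 -0.2176461198007321 0.5263248005210341 0.003546615832392453
```

Next, down in small steps to feel the top of the bar (82 mm if it is right down, about 88.5 mm on a tooth).

Request:
drive_tool(commands=[0, 0, 0, 0, 0, 0.02, 1, 0, 0, 0, 0, 0, 0.02, 1, 0, 0, 0, 0, 0, 0.02, 1, 0, 0, 0, 0, 0, 0.02, 1, 0, 0, 0, 0, 0, 0.02, 1, 0, 0, 0, 0, 0, 0.02, 1, 0, 0, 0, 0, 0, 0.02, 1, 0, 0, 0, 0, 0, 0.02, 1, 0, 0, 0, 0, 0, 0, 1, 0, 0, 0, 0, 0, 0, 1])

```text
t: 29.85
ee_pos: [0.507, -0.1869, 0.0819]
ee_rot: [0.995, -0.098, 0.0, 0.0]
ft_force: [-2.2, 0.9, 8.3]
width: 0.001
finger_force: 4.2
```

```bash
python3 s.py
```

```text
29.85 [ 0.507  -0.1869  0.0819] [-39.8791   0.613 ] fH 0.4209058713466366 2.302964653001307 8.346299703714651 0.0012847686590765665
```

The bar top is at 81.9 mm, so the bar is right down. I'll retreat and take a final look.

Request:
drive_tool(commands=[0, 0, 0, 0, 0, -0.05, 1, 0, 0, 0, 0, 0, -0.2, 1, 0, 0, 0, 0, 0, -0.5, 1, 0, 0, 0, 0, 0, -0.5, 1, 0, 0, 0, 0, 0, -0.5, 1, 0, 0, 0, 0.3, 0.3, -0.3, 1, 0, 0, 0, 0, 0.6, 0, 1, 0, 0, 0, 0, 0.6, 0, 1, 0, 0, 0, 0, 0.6, 0, 1, 0, 0, 0, 0, 0, 0, 1])

```text
t: 30.85
ee_pos: [0.4993, -0.2982, 0.1837]
ee_rot: [0.995, -0.102, -0.0, 0.001]
ft_force: [0.0, -0.1, -0.6]
width: 0.003
finger_force: 0.0
```

```bash
python3 s.py;python3 b.py pics/t12.png; python3 - <<'E'
from h import *
a=cv2.imread("pics/t12.png")[185:255,265:385];cv2.imwrite("pics/c10.png",cv2.resize(a,None,fx=6.6,fy=6.6,interpolation=cv2.INTER_CUBIC))
E
```

```text
30.85 [ 0.4993 -0.2982  0.1837] [-150.5277  -13.9928] fH -0.06493710535041378 -0.03482392586973289 -0.6197448733098957 0.0034698666552588505
board ((525.8726806640625, -102.65079498291016), (82.20318603515625, 56.14967727661133), 77.93986511230469) [46.3889 -1.0452]
x range 5.206071632558937 87.75770147435271 -28.72090232027219 27.273699216226632
scene x range 7.438022091604465 81.38937947280394
```

View pics/c10.png

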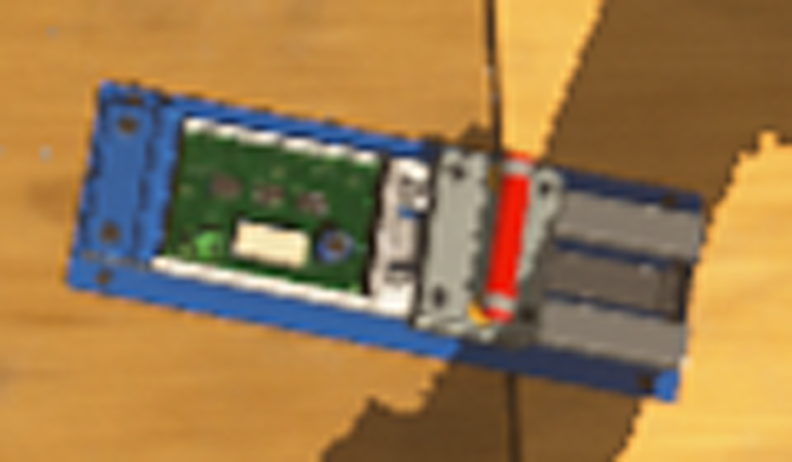

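The board is pressed between both jaws. The sprung jaw shows about 50 crop px against 65 at the start, so it is in by roughly 5–6 mm. The bar is down and the arm is clear, so I'll hand in.

```bash
python3 -c "
from workcell import *
print(close_job())"
```

```text
the job is handed in; nothing more can be done
None
```

I clamped the board and handed the job in at about 31 s; no verdict came back. The board is flat against the end jaw, the bar measures right down in a notch, and the sprung jaw is pushed in about 6 mm by estimate.

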